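# Close the clog press past its ratchet

### The job

Close the clog press on the green clog. First press the red tab down until the ratchet pawl is clear of the teeth, then push the raised arm down by its black rubber grip until the pad rests on the clog. Only touch and push: pick nothing up, keep the clog in its place, and leave everything else on the bench where it stands.

Things in the scene. Friction and masses are not known exactly. Their poses are not given: they have to be found in the camera images.
- press: Blue steel bench press, fixed to the bench. Base plate 180 mm along its x, 340 mm along its y, 12 mm thick; origin at the centre of its underside, z up. Two blue cheek plates (52 mm over both in x) rise at y = -78 to -122 mm to 178 mm high, and, lower, to y = -160 mm at 112 mm high. The arm lies along +y from the hinge in the cheeks, the ratchet teeth and the pawl are on the -y side of the hinge. Two low rails (24 mm high) on the plate, at y = -28 and 68 mm, flank the clog.
- main_hinge (a point): axis of the arm, in the press's frame at x 0, y -100, z 150 mm; the axis runs along the press's x
- press_arm (a joint): angle of the press arm in rad: 0 is fully raised, 0.6 rad above level; it grows as the arm is pushed down. The arm is level at 0.60, where the pad under it rests on the clog (about 0.59 to 0.61); its own stop is at 0.64. Until the pawl is free the teeth stop it at about 0.07. Stiff hinge: the arm stays where it is left, and takes about 2 to 5 N at the grip to push down.
- grip_top (a point): point on the top face of the black rubber grip at the arm's end, the place to push. The grip is 32 mm wide, 85 mm long, 24 mm thick. With the arm level the point is 225 mm from the hinge axis along the press's +y and 12 mm above it; it turns with the arm about the hinge.
- pad_face (a point): centre of the underside of the round black rubber pad (56 mm across) that hangs from the arm; with the arm level it is 120 mm from the hinge along +y and 98.5 mm below the hinge axis
- pawl (a joint): angle of the ratchet pawl in rad: 0 engaged, grows as the red tab is pressed down, stop at 0.42. The pawl's nose is clear of all teeth from about 0.2; press it to 0.3 or more. It is stiff and stays where it is left (no return spring); about 3 N at the tab moves it.
- pawl_tab (a point): centre of the top face of the red thumb tab (36 mm along the press's x, 40 mm along its y, 10 mm thick), the place to press, straight down. When engaged it is level and at x 0, y -215, z 103 mm in the press's frame; it turns with the pawl about pawl_pivot, so at the stop it is about 30 mm lower.
- pawl_pivot (a point): axis of the pawl, in the press's frame at x 0, y -140, z 95 mm, along the press's x
- clog: loose green wooden clog with a brown leather strap, on the press's plate between the rails, under the pad; 213 x 88 x 68 mm, long axis along its x (toe to -x), its flat front part 40 mm thick; origin under its middle
- clog_tan: loose tan wooden clog with a dark strap, 213 x 88 x 68 mm, lying upright on the bench; origin under its middle
- glue_jar: loose amber jar with a yellow lid, 68 mm wide, 95 mm high, standing on the bench beyond the press; origin at its underside
- nail_tin: loose open red tin of nails, 76 mm wide, 30 mm high, on the bench on the robot's side of the press; origin at its underside
- hammer: loose hammer lying on the bench, handle to its own -x; origin at its underside
- cleaner: loose white bottle with a blue cap, 60 mm wide, 150 mm high; origin at its underside
- mug: loose blue mug, 80 mm wide, 90 mm high; origin at its underside
- dye_can: loose grey and blue can, 64 mm wide, 100 mm high; origin at its underside
Mind the look-alikes: they are no part of the job. What is shaped like the clog but pink or purple is not meant.

How it is judged (in metres and radians):
On the way, in this order (a step that is already met when the one before it is completed fails the run):
1. the pawl is pressed clear of the teeth while the arm is still up (value of joint pawl above 0.22 rad and value of joint press_arm below 0.13 rad), for 0.1 s.
2. the arm is pushed down past the teeth onto the clog (value of joint press_arm above 0.57 rad), for 0.1 s.
At the end, for the whole second after the job is handed in: The arm is down at rest with its pad on the clog (arm joint above 0.57, within about 4 mm of touching); the clog still stands flat on the press's plate, its middle within 35 mm of the pad's centre (value of joint press_arm above 0.57 rad and velocity of joint press_arm between -0.05 and 0.05 rad/s and horizontal distance between pad_face and clog below 0.035 m and z of clog in the frame of press below 0.016 m and angle between clog's own z axis and vertical below 0.06 rad and linear speed of clog below 0.02 m/s).
It fails at once if the clog is lifted, or shoved more than 20 mm from its place (distance of clog from where it was at the start of the episode above 0.02 m or z of clog in the frame of press above 0.022 m).
It fails at once if another loose thing on the bench is moved more than 25 mm (distance of any of clog_tan, glue_jar, nail_tin, hammer, cleaner, mug, dye_can from where it was at the start of the episode above 0.025 m).
It also fails if it takes over 42 s, if anything falls off the work surface, if the arm or the gripper's body presses on something with over 40 N, if the wrist force passes 120 N, or if a joint passes its speed limit or range.

### The arm

A 6-joint arm with a two-finger parallel gripper is mounted at the origin on the work surface. World frame = base frame: x ahead of the robot, y to its left, z up, the work surface at z = 0. Lengths are in m, angles in degrees, forces in N, time in s.
With the tool pointing down it reaches from about 0.4 to 0.825 m from the base axis. Payload 7 kg.
Tool frame: the origin (TCP) lies on the centre line of the jaws, within the pads' length; the fingertips stand 14 mm ahead of it and the grasp point (between the pads) lies 5 mm behind it; z points along the fingers, x is the direction in which the jaws open and shut, and the axes are right-handed (so a half turn about z gives the same grasp; the last joint's range is limited). The gripper opens to 88 mm and grips with 3 to 60 N. Pads are 19 mm wide; open, the fingers measure 130 mm over their backs; the gripper's body (78 mm by 193 mm) begins 47 mm behind the grasp point.
Start: joints at [-55.972, 20.546, 0.682, 0, -70.136, -16.507], TCP at [0.203, -0.644, 0.241] pointing down, gripper open.
Joint ranges: [-176.03, 176.03], [-82.01, 121.73], [-58.28, 71.71], [-173.87, 95.51], [-174.79, -0.11], [-173.66, 173.66]. Speed limits (degrees/s): [136.94, 136.94, 172.46, 180, 180, 180].

### API

Orientations are given as [roll, pitch, yaw] about the fixed x, y, z axes, in that order (R = Rz(yaw) Ry(pitch) Rx(roll)).
In Python, from plant import * gives the robot as it stands.
- The arm moves only by the shell command python3 -m handwheel 'ROWS' [OPENING]. ROWS is JSON, a list of rows, each a list of 2 entries, a list of its own where there are three numbers: the shift along the tool's x, y, z each as a share of 0.2 m, from -1 to 1, then the turn, a rotation vector about the tool's x, y, z each as a share of 360 degrees, from -1 to 1. In form: [[[tx, ty, tz], [ax, ay, az]], ...]. A call has 1 to 5 rows; each row is the pose to reach, as a shift and turn from the pose commanded when the call began, along the tool's axes at that moment, turning the shorter way round; what a row does not reach only later rows make up. A row lasts 1/12 s, in which the tool goes at most 41.7 mm and 7.16 degrees, less where a joint would pass 70% of its speed; a pose out of reach is approached as far as the arm can. A call with a number of a shift or a turn outside -1 to 1 is refused whole. A call with a gripper value outside its range is refused whole. OPENING is the closure, from -1 (fully open) to 1 (shut), set as the call begins (- or left out, the last holds). The fingers move at their own pace and stop on an object; the grip force is fixed at half the most. Time passes only in rows, so rows that repeat a pose let the fingers close. It gives the time, the measured TCP pose, the force and the opening at its end, in the units of the state.
- get_obs(): the state, without advancing time (a new reading comes with each control period).
- snapshot(name): name is "side" or "top"; returns a dict with "color" (384x512x3 uint8, red, green, blue), "z_map" (384x512 float32, m along the optical axis (not along the pixel's ray), 0 where there is no reading), "intrinsics" (3x3 intrinsics, pixels), "distortion" ([k1, k2, p1, p2, k3] as OpenCV has them; the pictures are not rectified), "rvec" (rotation vector, rad) and "tvec" (3), from world to camera coordinates, as OpenCV has them. Camera axes: x right, y down, z forward; pixel columns grow to the right and rows downward; lengths in m; the calibration is good to about 2 mm. A picture is of the moment at which its call begins.
- close_job(): hands the job in, once; it reports no verdict.
The state is a dict: "clock": time; "joint_pos": joint angles; "qvel": joint speeds; "tau": joint torques, N m; "tool_pos": TCP position; "orientation": TCP orientation; "force": force on the tool from outside, world axes, zero at the start; "moment": the same for the moment, N m; "opening": finger opening in m.
Only numpy, scipy, OpenCV 4.12 (cv2) and the standard library are available. Lean on these libraries where they do the work, as an engineer would, in place of code of your own. Each camera call takes 0.05 s, during which the arm holds its last target. There are 200 camera calls.

## Working session

There is one attempt and no reset: what is moved stays moved. The work goes in short steps, Python scripts to look and compute and a shell command to move; the robot and the scene stay as the last step left them, time stands still between calls to the robot, and variables do not carry over. Pictures are saved under pics/ and viewed, about 8 in all and at most 12, crops included, and the job is handed in when it is done.

```bash
mkdir -p pics
cat > h.py <<'E'
from plant import *
import numpy as np, cv2
def cloud(s):
    z=s["z_map"]; v,u=np.mgrid[0:z.shape[0],0:z.shape[1]]
    p=cv2.undistortPoints(np.stack([u,v],-1).reshape(-1,1,2).astype(float),np.array(s["intrinsics"]),np.array(s["distortion"])).reshape(z.shape+(2,))
    c=np.dstack([p[...,0]*z,p[...,1]*z,z]); R=cv2.Rodrigues(np.array(s["rvec"],float))[0]
    w=(c-np.array(s["tvec"]).ravel())@R; w[z==0]=np.nan
    return w
E
python3 - <<'E'
from h import *
for n in("side","top"):
    s=snapshot(n); cv2.imwrite(f"pics/{n}0.png",s["color"][...,::-1]); np.savez(f"{n}0.npz",**s)
print(get_obs())
E
```

```text
{'clock': 0.1, 'joint_pos': array([-5.59724836e+01,  2.05878315e+01,  6.38734879e-01, -1.79783257e-02,
       -7.01356146e+01, -1.65079971e+01]), 'qvel': array([-0.05042977, -0.13330366,  0.10761403,  0.00992363,  0.12239797,
        0.05911994]), 'tau': array([-9.58398268e-04, -5.84160340e+01,  2.93752205e+01,  7.01545671e+00,
        1.02947128e-02, -5.56942882e-05]), 'tool_pos': array([ 0.20305882, -0.64329377,  0.23970776]), 'orientation': array([-1.79992132e+02, -8.60222820e-02,  1.07513392e+02]), 'force': array([-0.28143337, -0.47371136, -0.75376803]), 'moment': array([-0.00363612, -0.00284624,  0.03977568]), 'opening': 0.08744947852221607}
```

View pics/side0.png

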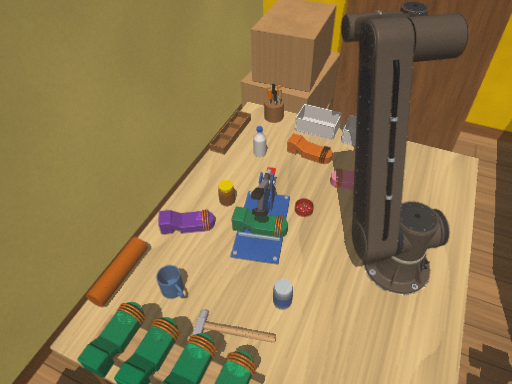

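View pics/top0.png

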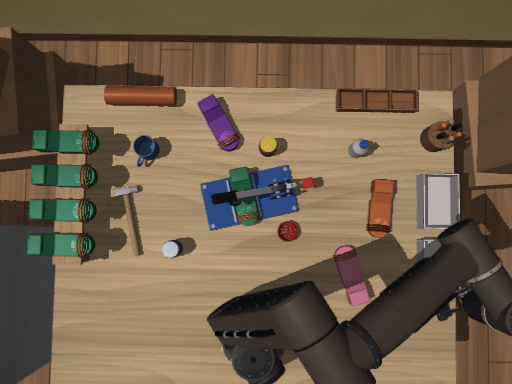

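The top view shows the press's blue plate around (250,197), the red tab at (307,183) and the black grip at (224,197). The nail tin is at (288,231) and the robot base at (253,360). The side view agrees. Next I measure the press pose.

Run:
```python
from h import *
for n in("top","side"):
    s=dict(np.load(f"{n}0.npz")); w=cloud(s); c=s["color"]; hsv=cv2.cvtColor(c,cv2.COLOR_RGB2HSV)
    H,S,V=[hsv[...,i].astype(int) for i in range(3)]
    near=(w[...,0]>.3)&(w[...,0]<.9)&(abs(w[...,1])<.35)
    blue=near&(H>100)&(H<130)&(S>120)&(w[...,2]>0.004)&(w[...,2]<.022)
    p=w[blue]; r=cv2.minAreaRect((p[:,:2]*1000).astype(np.float32)); print(n,"plate",r,p[:,2].mean(),len(p))
    red=near&((H<6)|(H>174))&(S>150)&(V>100)&(w[...,2]>.07); q=w[red]; print("tab",len(q),q.min(0),q.max(0),np.median(q,0))
    blk=near&(V<50)&(w[...,2]>.2); g=w[blk]; print("black high",len(g),g.min(0),g.max(0),np.median(g,0))
    print("maxz",np.nanmax(np.where(near,w[...,2],np.nan)))
    th=None
    if n=="top":
        box=cv2.boxPoints(r); print(box)
        # project-based refinement: press frame
        e=max([box[1]-box[0],box[2]-box[1]],key=np.linalg.norm); e=e/np.linalg.norm(e); e*=np.sign(e[1])
        c0=np.array(r[0])/1000; ey=e; ex=np.array([e[1],-e[0]])
        yaw=np.degrees(np.arctan2(ex[1],ex[0]))
        print("centre",c0,"yaw",yaw,"tab pred",c0-.215*ey,"hinge",c0-.1*ey)
        h=c0-.1*ey
        for name,a in(("up",.6),("lvl",0)):
            y=.225*np.cos(a)-.012*np.sin(a); z=.15+.225*np.sin(a)+.012*np.cos(a); print("grip",name,h+y*ey,z)
cs=np.load("top0.npz")["color"][130:260,190:330,::-1]; cv2.imwrite("pics/crop.png",cv2.resize(cs,None,fx=5,fy=4.5,interpolation=cv2.INTER_CUBIC))
```

```text
top plate ((525.41552734375, 26.929962158203125), (177.25454711914062, 336.4012756347656), 13.716684341430664) 0.011923330927069643 2073
tab 105 [ 0.55513872 -0.20179621  0.09363429] [ 0.59480134 -0.16219627  0.1094806 ] [ 0.5760564  -0.18309862  0.10253243]
black high 252 [ 0.30028446 -0.34963589  0.20045298] [0.52793462 0.1409963  0.69404908] [0.50493083 0.09976501 0.28305279]
maxz 0.6940490808795803
[[ 399.43198  169.31815]
 [ 479.1998  -157.48901]
 [ 651.39905 -115.45822]
 [ 571.6312   211.34894]]
centre [0.52541553 0.02692996] yaw 13.716683 tab pred [ 0.57639655 -0.18193827] hinge [ 0.54912763 -0.07021805]
grip up [0.5067008  0.10360384] 0.2869485838927991
grip lvl [0.4957754  0.14836498] 0.162
side plate ((522.7161254882812, 29.218353271484375), (175.9306640625, 338.7501220703125), 13.67154312133789) 0.012165622588341227 1440
tab 25 [ 0.55478557 -0.19947582  0.09966398] [ 0.5904503  -0.16384424  0.11058044] [ 0.56805281 -0.18717054  0.1035173 ]Traceback (most recent call last):
  File "<stdin>", line 9, in <module>
    return umr_minimum(a, axis, None, out, keepdims, initial, where)
ValueError: zero-size array to reduction operation minimum which has no identity
```

```bash
cat >> h.py <<'E'
from scipy.spatial.transform import Rotation as Ro
C=np.array([.525,.027]); YAW=np.radians(13.7); EX=np.array([np.cos(YAW),np.sin(YAW)]); EY=np.array([-np.sin(YAW),np.cos(YAW)])
def P(x,y,z): return np.r_[C+x*EX+y*EY,z]
def go(t,yaw=193.7):
    o=get_obs(); R=Ro.from_euler("xyz",o["orientation"],degrees=True)
    d=R.inv().apply(t-o["tool_pos"])/.2; T=Ro.from_euler("xyz",[180,0,yaw],degrees=True)
    r=np.degrees((R.inv()*T).as_rotvec())/360
    print("t",o["clock"],"pos",o["tool_pos"].round(4),"F",o["force"].round(1),"| shift",d.round(3),"turn",r.round(4))
E
python3 -c "
from h import *
t=P(0,-.216,.2);print(t);go(t);
a=.6
print('grip',P(0,-.1+.225*np.cos(a)-.012*np.sin(a),.15+.225*np.sin(a)+.012*np.cos(a)))"
```

```text
[ 0.57615704 -0.18285461  0.2       ]
t 0.1 pos [ 0.2031 -0.6433  0.2397] F [-0.3 -0.5 -0.8] | shift [1.634 2.472 0.201] turn [ 2.000e-04 -2.000e-04 -2.394e-01]
grip [0.5063076  0.10367932 0.28694858]
```

```bash
python3 -m handwheel '[[[0.54,0.82,0],[0,0,-0.09]],[[0.54,0.82,0],[0,0,-0.09]],[[0.54,0.82,0],[0,0,-0.09]],[[0.54,0.82,0],[0,0,-0.09]],[[0.54,0.82,0],[0,0,-0.09]]]' 1; python3 -c "
from h import *
go(P(0,-.216,.2))"
```

```text
clock: 0.52
tool_pos: [0.3283, -0.4889, 0.2403]
orientation: [180.0, -0.0, 140.3]
force: [0.9, -0.0, 0.8]
opening: 0.0598
t 0.5167 pos [ 0.3283 -0.4889  0.2403] F [ 0.9 -0.   0.8] | shift [0.022 1.969 0.203] turn [ 1.000e-04 -0.000e+00 -1.482e-01]
```

```bash
python3 -m handwheel '[[[0.01,1,0],[0,0,-0.1]],[[0.01,1,0],[0,0,-0.1]],[[0.01,1,0],[0,0,-0.1]],[[0.01,1,0],[0,0,-0.1]],[[0.01,1,0],[0,0,-0.1]]]'; python3 -c "
from h import *
go(P(0,-.216,.16))"
```

```text
clock: 0.93
tool_pos: [0.4555, -0.3346, 0.2404]
orientation: [180.0, -0.0, 176.1]
force: [-0.0, -1.5, -0.1]
opening: 0.0263
t 0.9333 pos [ 0.4555 -0.3346  0.2404] F [-0.  -1.5 -0.1] | shift [-0.551  0.798  0.402] turn [ 0.      0.     -0.0488]
```

```bash
python3 -m handwheel '[[[-0.55,0.8,0.2],[0,0,-0.05]],[[-0.55,0.8,0.2],[0,0,-0.05]],[[-0.55,0.8,0.2],[0,0,-0.05]],[[-0.55,0.8,0.2],[0,0,-0.05]],[[-0.55,0.8,0.2],[0,0,-0.05]]]';python3 -m handwheel '[[[0,0,0.1],[0,0,0]],[[0,0,0.1],[0,0,0]],[[0,0,0.1],[0,0,0]]]'
python3 - <<'E'
from h import *
go(P(0,-.216,.117))
for n in("side","top"):
    s=snapshot(n); cv2.imwrite(f"pics/{n}1.png",s["color"][...,::-1])
    if n=="side": cv2.imwrite("pics/c1.png",cv2.resize(s["color"][130:280,190:340,::-1],(600,600)))
E
```

```text
clock: 1.35
tool_pos: [0.5771, -0.183, 0.1996]
orientation: [180.0, -0.0, -166.2]
force: [-0.8, -0.3, 0.2]
opening: 0.0006
clock: 1.6
tool_pos: [0.5749, -0.1853, 0.1793]
orientation: [179.9, -0.2, -166.2]
force: [0.3, -0.8, 0.7]
opening: 0.0003
t 1.6 pos [ 0.5749 -0.1853  0.1793] F [ 0.3 -0.8  0.7] | shift [-0.01   0.01   0.312] turn [ 0.0001 -0.0006  0.0002]
```

View pics/c1.png

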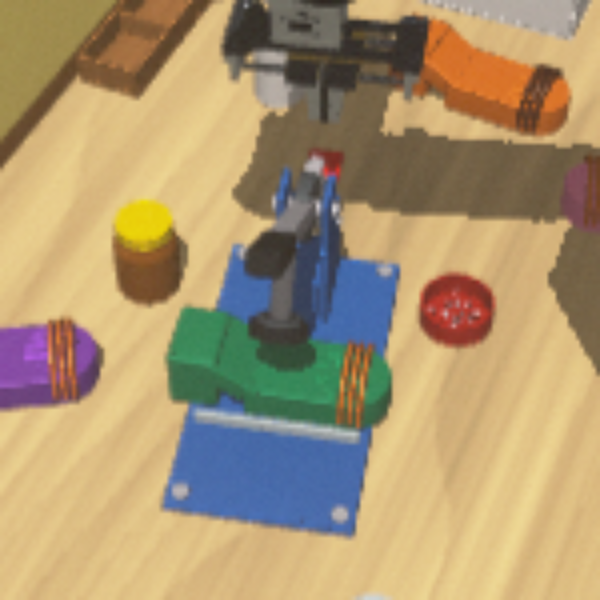

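The closed fingertips at (323,110) in the crop are above the red tab at (330,162). The path to the tab is clear.

```bash
python3 -m handwheel '[[[0,0,0.12],[0,0,0]],[[0,0,0.22],[0,0,0]],[[0,0,0.28],[0,0,0]],[[0,0,0.28],[0,0,0]]]';python3 -m handwheel '[[[0,0,0.03],[0,0,0]],[[0,0,0.06],[0,0,0]],[[0,0,0.09],[0,0,0]],[[0,0,0.1],[0,0,0]]]'; python3 -c "
from h import *
go(P(0,-.216,.117))"
```

```text
clock: 2.03
tool_pos: [0.5741, -0.1865, 0.1231]
orientation: [179.9, -0.2, -166.4]
force: [-0.0, -0.6, 0.1]
opening: 0.0004
clock: 2.37
tool_pos: [0.5766, -0.1861, 0.1049]
orientation: [-180.0, 0.1, -166.3]
force: [1.5, -2.7, 2.1]
opening: 0.0005
t 2.3667 pos [ 0.5766 -0.1861  0.1049] F [ 1.5 -2.7  2.1] | shift [-0.002  0.016 -0.06 ] turn [-0.0001  0.0003  0.0001]
```

```bash
python3 -m handwheel '[[[0,0,0.02],[0,0,0]],[[0,0,0.04],[0,0,0]],[[0,0,0.06],[0,0,0]],[[0,0,0.06],[0,0,0]]]';python3 -m handwheel '[[[0,0,0.01],[0,0,0]],[[0,0,0.02],[0,0,0]],[[0,0,0.02],[0,0,0]]]'
```

```text
clock: 2.7
tool_pos: [0.5758, -0.1853, 0.0917]
orientation: [180.0, -0.0, -166.3]
force: [0.8, -0.5, 0.5]
opening: 0.0002
clock: 2.95
tool_pos: [0.5757, -0.1855, 0.0881]
orientation: [180.0, -0.0, -166.3]
force: [-0.1, -0.2, 0.8]
opening: 0.0003
```

```bash
python3 -m handwheel '[[[0,0,0.01],[0,0,0]],[[0,0,0.015],[0,0,0]],[[0,0,0.015],[0,0,0]]]'
python3 - <<'E'
from h import *
s=snapshot("side"); cv2.imwrite("pics/c2.png",cv2.resize(s["color"][110:230,210:330,::-1],(600,600),interpolation=cv2.INTER_CUBIC))
E
```

```text
clock: 3.2
tool_pos: [0.5762, -0.1857, 0.0867]
orientation: [-180.0, 0.0, -166.2]
force: [-2.4, 2.0, 10.8]
opening: 0.0006
```

View pics/c2.png

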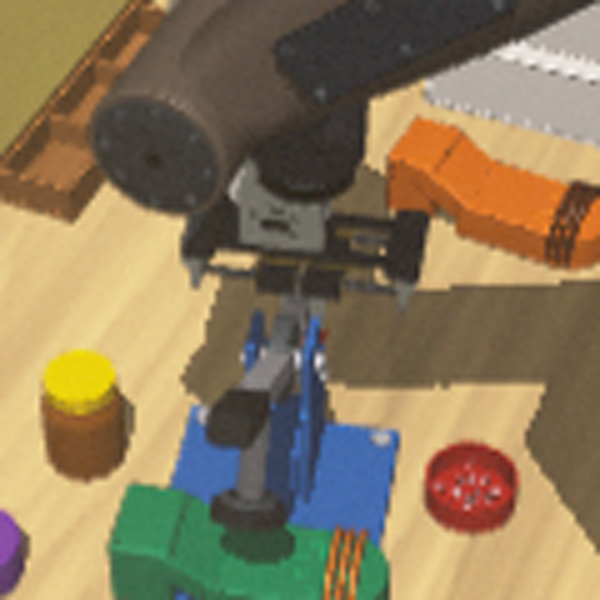

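The force rose to 10.8 N at about 30 mm of travel, so the pawl is at its stop. In the crop the tab is mostly hidden behind the cheeks at (320,335), and the arm is still raised. I retreat straight up.

```bash
python3 -m handwheel '[[[0,0,-0.15],[0,0,0]],[[0,0,-0.35],[0,0,0]],[[0,0,-0.55],[0,0,0]],[[0,0,-0.75],[0,0,0]],[[0,0,-0.9],[0,0,0]]]'; python3 -m handwheel '[[[0,0,-0.2],[0,0,0]],[[0,0,-0.4],[0,0,0]],[[0,0,-0.45],[0,0,0]],[[0,0,-0.45],[0,0,0]]]'
python3 - <<'E'
from h import *
s=snapshot("top"); cv2.imwrite("pics/t2.png",cv2.resize(s["color"][120:250,180:340,::-1],(800,600),interpolation=cv2.INTER_CUBIC))
w=cloud(s);hsv=cv2.cvtColor(s["color"],cv2.COLOR_RGB2HSV).astype(int);H,S,V=[hsv[...,i] for i in range(3)]
m=((H<6)|(H>174))&(S>150)&(V>60)&(w[...,2]>.04)&(w[...,2]<.12)&(w[...,1]<-.12)&(w[...,1]>-.25)&(w[...,0]<.65)
print(m.sum(),np.median(w[m],0) if m.any() else "")
go(P(0,.078,.33))
E
```

```text
clock: 3.67
tool_pos: [0.576, -0.1859, 0.2689]
orientation: [-179.9, 0.1, -166.3]
force: [1.0, -0.0, -0.1]
opening: 0.0003
clock: 4.0
tool_pos: [0.577, -0.186, 0.3599]
orientation: [-179.9, 0.4, -166.3]
force: [0.4, 0.1, -0.3]
opening: 0.0005
76 [ 0.57305793 -0.17633656  0.07198077]
t 4.05 pos [ 0.5762 -0.1856  0.3571] F [-0.4 -0.2  0. ] | shift [-0.003  1.484  0.135] turn [-0.0001  0.0005  0.0001]
```

View pics/t2.png

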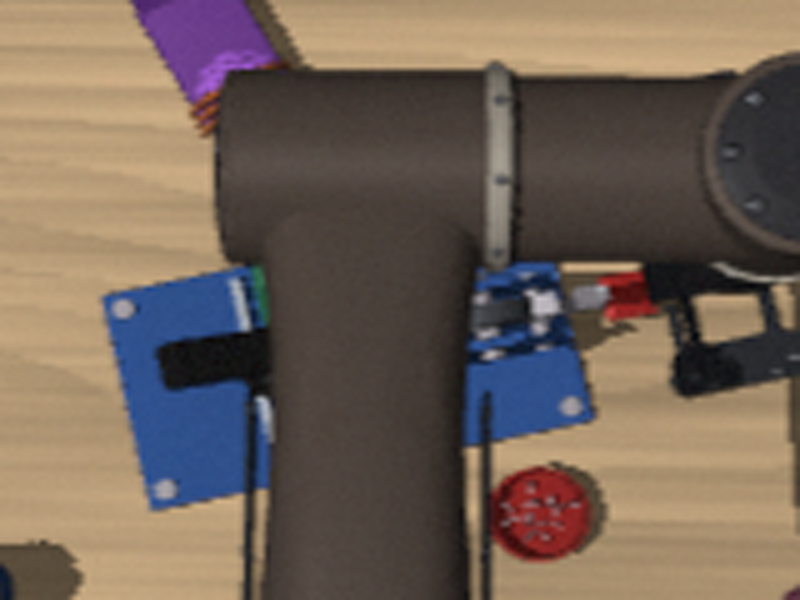

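The red tab at (630,295) now sits at z 0.072, down from 0.103, so the pawl is fully released. The arm is still raised, with its grip at (205,360). Next I move over the grip.

```bash
python3 -m handwheel '[[[0,0.2,0],[0,0,0]],[[0,0.4,0],[0,0,0]],[[0,0.6,0],[0,0,0]],[[0,0.8,0],[0,0,0]],[[0,0.9,0],[0,0,0]]]'; python3 -m handwheel '[[[0,0.2,0],[0,0,0]],[[0,0.4,0],[0,0,0]],[[0,0.55,0],[0,0,0]],[[0,0.59,0],[0,0,0]],[[0,0.59,0],[0,0,0]]]'
python3 - <<'E'
from h import *
go(P(0,.078,.305))
s=snapshot("side"); cv2.imwrite("pics/c3.png",cv2.resize(s["color"][110:270,190:350,::-1],(600,600),interpolation=cv2.INTER_CUBIC))
E
```

```text
clock: 4.47
tool_pos: [0.5314, -0.008, 0.3539]
orientation: [179.9, -0.1, -166.2]
force: [1.1, -1.0, -0.0]
opening: 0.0002
clock: 4.88
tool_pos: [0.5041, 0.1057, 0.354]
orientation: [-180.0, -0.1, -166.1]
force: [0.0, 0.3, -0.4]
opening: 0.0007
t 4.8833 pos [0.5041 0.1057 0.354 ] F [ 0.   0.3 -0.4] | shift [-0.009 -0.017  0.245] turn [-0.     -0.0004  0.0006]
```

View pics/c3.png

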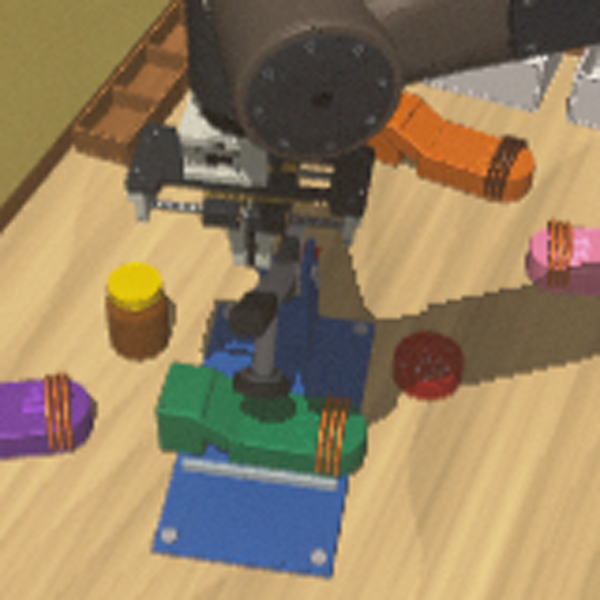

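The fingertips at (250,255) hover over the raised arm's grip at (255,310), and everything else is undisturbed. I go down, then follow the grip's arc.

```bash
python3 -m handwheel '[[[-0.01,-0.017,0.08],[0,0,0]],[[-0.01,-0.017,0.16],[0,0,0]],[[-0.01,-0.017,0.22],[0,0,0]],[[-0.01,-0.017,0.22],[0,0,0]]]'; python3 -m handwheel '[[[0,0.03,0.04],[0,0,0]],[[0,0.06,0.09],[0,0,0]],[[0,0.08,0.13],[0,0,0]],[[0,0.1,0.17],[0,0,0]],[[0,0.12,0.21],[0,0,0]]]';  python3 - <<'E'
from h import *
go(P(0,.118,.2224))
s=snapshot("side"); cv2.imwrite("pics/c4.png",cv2.resize(s["color"][110:270,190:350,::-1],(600,600),interpolation=cv2.INTER_CUBIC))
E
```

```text
clock: 5.27
tool_pos: [0.5066, 0.0993, 0.3081]
orientation: [-180.0, -0.3, -166.4]
force: [-0.2, 0.0, -1.0]
opening: 0.0004
clock: 5.68
tool_pos: [0.5024, 0.1251, 0.2692]
orientation: [180.0, 0.1, -166.2]
force: [0.4, 1.1, 3.4]
opening: 0.0006
t 5.6833 pos [0.5024 0.1251 0.2692] F [0.4 1.1 3.4] | shift [0.007 0.086 0.234] turn [0.0001 0.0002 0.0001]
```

View pics/c4.png

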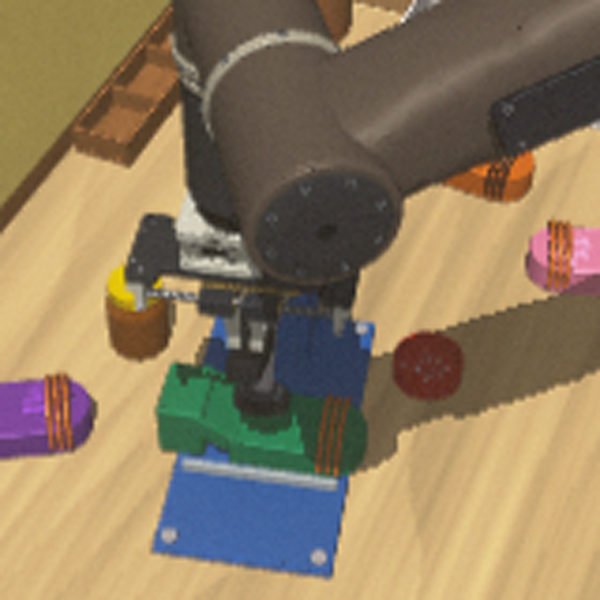

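The arm is moving down with about 3.4 N on the fingertips, past the teeth. The grip at (245,360) and pad at (263,400) are lowering and the clog is unmoved.

```bash
python3 -m handwheel '[[[0,0.025,0.05],[0,0,0]],[[0,0.045,0.1],[0,0,0]],[[0,0.065,0.15],[0,0,0]],[[0,0.075,0.19],[0,0,0]],[[0,0.085,0.23],[0,0,0]]]'; python3 -m handwheel '[[[0,0.01,0.04],[0,0,0]],[[0,0.015,0.08],[0,0,0]],[[0,0.02,0.12],[0,0,0]],[[0,0.025,0.15],[0,0,0]],[[0,0.03,0.17],[0,0,0]]]'; python3 -c "
from h import *
go(P(0,.125,.176))"
```

```text
clock: 6.15
tool_pos: [0.4982, 0.1415, 0.2227]
orientation: [180.0, 0.0, -166.3]
force: [-1.1, 1.4, 3.2]
opening: 0.0003
clock: 6.57
tool_pos: [0.4968, 0.1464, 0.1887]
orientation: [-180.0, -0.0, -166.3]
force: [1.6, -1.5, 2.4]
opening: 0.0006
t 6.5667 pos [0.4968 0.1464 0.1887] F [ 1.6 -1.5  2.4] | shift [0.004 0.011 0.063] turn [-0.0001 -0.0001  0.0001]
```

```bash
python3 -m handwheel '[[[0,0.003,0.02],[0,0,0]],[[0,0.006,0.035],[0,0,0]],[[0,0.006,0.05],[0,0,0]],[[0,0.006,0.05],[0,0,0]]]'; python3 -m handwheel '[[[0,0,0.005],[0,0,0]],[[0,0,0.01],[0,0,0]],[[0,0,0.01],[0,0,0]]]'
```

```text
clock: 6.9
tool_pos: [0.4963, 0.1476, 0.1794]
orientation: [-180.0, -0.0, -166.3]
force: [0.3, -0.8, 0.8]
opening: 0.0003
clock: 7.15
tool_pos: [0.4963, 0.1477, 0.1787]
orientation: [-180.0, 0.0, -166.3]
force: [-4.4, -1.9, 12.8]
opening: 0.0004
```

```bash
python3 -m handwheel '[[[0,0,0.006],[0,0,0]],[[0,0,0.006],[0,0,0]],[[0,0,0.006],[0,0,0]]]'; python3 -m handwheel '[[[0,0,-0.03],[0,0,0]],[[0,0,-0.1],[0,0,0]],[[0,0,-0.25],[0,0,0]],[[0,0,-0.45],[0,0,0]],[[0,0,-0.6],[0,0,0]]]'; python3 -m handwheel '[[[0,0.2,-0.05],[0,0,0]],[[0,0.4,-0.05],[0,0,0]],[[0,0.6,-0.05],[0,0,0]],[[0,0.75,-0.05],[0,0,0]],[[0,0.75,-0.05],[0,0,0]]]'
python3 - <<'E'
from h import *
s=snapshot("side"); cv2.imwrite("pics/c5.png",cv2.resize(s["color"][110:270,190:350,::-1],(600,600),interpolation=cv2.INTER_CUBIC))
for n in("side","top"):
    s=snapshot(n); w=cloud(s); V=s["color"].max(-1)
    q=w-np.r_[C,0]; x=q[...,:2]@EX; y=q[...,:2]@EY
    m=(abs(x)<.012)&(y>.09)&(y<.16)&(w[...,2]>.12)&(w[...,2]<.25)&(V<70)
    print(n,m.sum(),[(a,np.median(w[m&(abs(y-a)<.01)][:,2]).round(4)) for a in(.1,.125,.15)] if m.any() else "")
    g0=np.load(f"{n}0.npz"); 
    for t,ss in(("before",g0),("after",s)):
        ww=cloud(ss);h=cv2.cvtColor(ss["color"],cv2.COLOR_RGB2HSV);q=ww-np.r_[C,0];y=q[...,:2]@EY;x=q[...,:2]@EX
        g=(h[...,0]>55)&(h[...,0]<90)&(h[...,1]>100)&(abs(x)<.15)&(y>-.03)&(y<.07)&(ww[...,2]>.03)&(ww[...,2]<.1)
        print(t,g.sum(),x[g].min().round(4),x[g].max().round(4),y[g].min().round(4),y[g].max().round(4))
E
```

```text
clock: 7.4
tool_pos: [0.4963, 0.1477, 0.1783]
orientation: [-180.0, 0.0, -166.2]
force: [-8.9, -0.6, 20.0]
opening: 0.0004
clock: 7.82
tool_pos: [0.4964, 0.1477, 0.2986]
orientation: [-180.0, 0.0, -166.3]
force: [2.1, 1.2, 0.1]
opening: 0.0001
clock: 8.23
tool_pos: [0.4596, 0.2977, 0.3055]
orientation: [180.0, -0.0, -166.1]
force: [-0.5, -0.7, 0.5]
opening: 0.0008
side 30 [(0.1, np.float64(0.1638)), (0.125, np.float64(0.1636)), (0.15, np.float64(0.1562))]
before 759 -0.1028 0.105 -0.0218 0.0628
after 23 -0.0974 -0.0079 0.0306 0.0596
top 133 [(0.1, np.float64(0.1628)), (0.125, np.float64(0.1623)), (0.15, np.float64(0.1638))]
before 746 -0.1003 0.107 -0.0182 0.0562
after 726 -0.1004 0.1084 -0.0175 0.0559
```

View pics/c5.png

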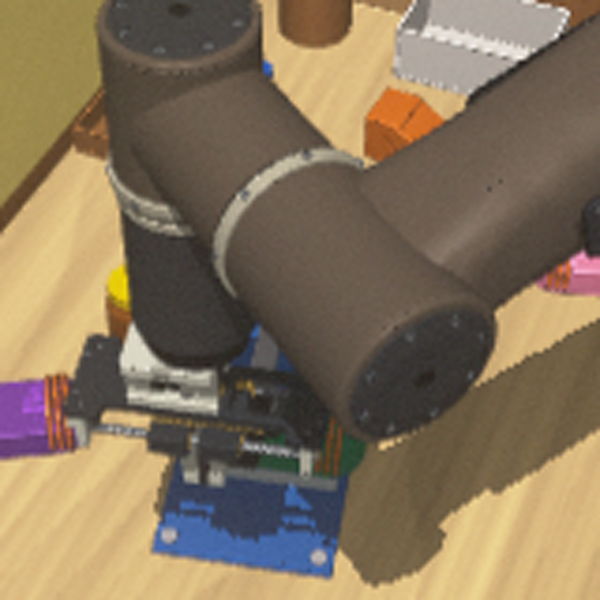

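The robot hides the press in the side crop. The top view's depth shows the grip level at z 0.162–0.164 along its length, which puts the arm at about 0.60 rad, and the clog's outline is unchanged within 2 mm. I hand the job in.

```bash
python3 -c "
from plant import *
print(close_job())"
```

```text
the job is handed in; nothing more can be done
None
```

I closed the press on the green clog and handed the job in at about 8.3 s of the 42 s. `close_job()` gives no verdict, so these are my own last checks.

- **Pawl:** I pressed the red tab down with the closed fingertips until it met its stop. The force rose to about 11 N, and the tab was afterwards measured at z 0.072 m, down from 0.103 m. The arm was still raised at that point.
- **Arm:** I then pushed the grip down along its arc with about 2 to 3.5 N. When the pad met the clog the vertical force rose to about 13 N, and about 20 N on a last 1 mm push.
- **After backing off:** The top camera showed the grip level at z 0.162 to 0.164 m (0.162 expected when level), so the arm joint is at about 0.60 rad. The clog's outline had not shifted by more than about 2 mm.
- **Less certain:** The robot hid most of the press in the last side picture. The side camera's clog outline was useless, and one of its three grip heights was off, at 0.156 m. So the closed state rests mainly on the top view and the contact force. I compared no before-and-after positions for the other loose things. In the pictures those in view looked undisturbed, and no unexpected contact force showed.

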